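# Clamp the bottle with the steel slug on the orbital shaker

## Robot

A 6-joint arm with a two-finger parallel gripper is mounted at the origin on the work surface. World frame = base frame: x ahead of the robot, y to its left, z up, the work surface at z = 0. Lengths are in mm, angles in rad, forces in N, time in s.
With the tool pointing down it reaches from about 350 to 800 mm from the base axis. Payload 7.3 kg.
Tool frame: the origin (TCP) lies at the very end of the fingers, on their centre line; the grasp point (between the pads) lies 19 mm behind it; z points along the fingers, y is the line along which they close (so a half turn about z gives the same grasp; the last joint's range is limited). The gripper opens to 85 mm and grips with 20 to 120 N. Pads are 22 mm wide; open, the fingers measure 114 mm over their backs; the gripper's body (76 mm by 85 mm) begins 54 mm behind the grasp point. The pads swing forward as they close: fully open they stand 13 mm farther back than shut.
Start: joints at [0.955, 0.342, 1.524, -0, 1.275, -0.146], TCP at [237.661, 468.147, 231.322] pointing down, gripper open.
Joint ranges: [-2.53, 2.53], [-0.77, 2.02], [0.04, 2.7], [-1, 4.14], [0.28, 2.66], [-3.11, 3.11]. Speed limits (rad/s): [2.57, 2.57, 3.14, 3.14, 3.14, 3.14].

## Interface

Orientations are given as [roll, pitch, yaw] about the fixed x, y, z axes, in that order (R = Rz(yaw) Ry(pitch) Rx(roll)).
In Python, from bench import arm gives the robot as it stands.
- The arm moves only by the shell command python3 jog.py [OPENING], which reads ROWS from standard input. ROWS is a JSON list that holds a single list of rows (three levels of brackets), with 1 to 20 rows, each of 6 numbers: dx, dy, dz in units of 5 mm, then a rotation vector rx, ry, rz in units of 0.25 rad; each row is the pose to reach, as a shift and turn from the pose commanded when the command began, along the tool's axes at that moment; what a row does not reach only later rows make up. A row lasts 1/10 s, in which the tool goes at most 50 mm and 0.15 rad, less where a joint would pass 70% of its speed; a pose out of reach is approached as far as the arm can. OPENING is the finger opening in mm, set as the command begins (- or left out keeps the last). The fingers move at their own pace and stop on an object; the grip force is fixed at half the most. Time passes only in rows, so rows that do not move let the fingers close. It prints the time, the measured TCP pose, the force, the opening and the grip force at its end. Input that does not fit is refused with a message, and nothing moves.
- arm.get_state(): the state, without advancing time (a new reading comes with each control period).
- arm.get_image(name): name is "scene" or "top" or "wrist"; returns a dict with "pixels" (400x640x3 uint8, red, green, blue), "fx", "fy", "cx", "cy" (pixels), "dist" ([k1, k2, p1, p2, k3] as OpenCV has them; the pictures are not rectified), "extrinsics" (4x4, takes a point from world to camera coordinates); the wrist camera has in their place "tool_from_camera" (4x4, takes a point from camera to tool coordinates, whose origin is the TCP and whose axes are the flange's). Camera axes: x right, y down, z forward; pixel columns grow to the right and rows downward; lengths in mm; the calibration is good to about 2 mm. A picture is of the moment at which its call begins: read the wrist's pose just before it. There is no depth.
- arm.close_job(): hands the job in; it is judged then, once.
The state is a dict: "clock": time; "qpos": joint angles; "joint_velocities": joint speeds; "joint_efforts": joint torques, N m; "position": TCP position; "tcp_rot": TCP orientation; "ft_force": force on the tool from outside, world axes, zero at the start; "torque": the same for the moment, N m; "opening": finger opening in mm; "finger_force": force on a finger pad.
Only numpy, scipy, OpenCV 4.12 (cv2) and the standard library are available. Lean on these libraries where they do the work, as an engineer would, in place of code of your own. Each camera call takes 0.05 s, during which the arm holds its last target. There are 200 camera calls.

## Task

One of the three identical white bottles has a heavy steel grinding slug in it, the other two only a light plastic one: heft them to find it. Stand that bottle upright on the shaker platform between the two bars and let go of it, then slide the jaw by its knob, feeling for the firm stop, until the bottle is held snugly against the back bar, without forcing it. Leave the other two bottles standing upright on the bench and do not disturb anything else.

Things in the scene. Friction and masses are not known exactly. Their poses are not given: they have to be found in the camera images.
- bottle_1: one of three identical closed, opaque white plastic bottles: 68 mm diameter up to 88 mm height, a shoulder above, then a ribbed cap of 52 mm diameter from 104 to 130 mm height (grip it from above). About 0.5 kg with the steel slug in it, 0.13 kg with a plastic one; which has which changes. Origin: centre of the underside; z along its axis
- bottle_2: one of three identical closed, opaque white plastic bottles: 68 mm diameter up to 88 mm height, a shoulder above, then a ribbed cap of 52 mm diameter from 104 to 130 mm height (grip it from above). About 0.5 kg with the steel slug in it, 0.13 kg with a plastic one; which has which changes. Origin: centre of the underside; z along its axis
- bottle_3: one of three identical closed, opaque white plastic bottles: 68 mm diameter up to 88 mm height, a shoulder above, then a ribbed cap of 52 mm diameter from 104 to 130 mm height (grip it from above). About 0.5 kg with the steel slug in it, 0.13 kg with a plastic one; which has which changes. Origin: centre of the underside; z along its axis
- platform: deck of a white orbital shaker fixed on the bench, 270 (x) by 210 mm (y). Origin: centre of its upper face, 90 mm above the bench; x points from the jaw (robot's side) to the back bar, z up. Side rails along x at y = +-96 mm carry two rubber cross bars, 14 mm thick, axes 34 mm above the deck: the fixed back bar and the sliding jaw. Rails and bars rise at most 45 mm above the deck
- back_bar (a point): middle of the fixed back bar's axis, at platform x = 92 mm (its face at 85 mm), 34 mm above the deck; axes as the platform's
- jaw_knob (a point): top centre of the upright black knob on the jaw, 78 mm above the deck: 26 mm diameter, 34 mm tall above a flat bracket, its axis 55 mm behind (on the robot's side of) the jaw bar's axis, so 62 mm behind the jaw's face. Pinch it from above or push it. Axes as the platform's
- jaw (a joint): slide of the jaw in m: 0 fully back (bar axis at platform x = -70 mm), growing along platform +x towards the back bar; about 0.080 when a bottle is held with no play. It slides with about 2.5 N of friction and stays where it is left; pushing a bottle along takes a few newtons more, and the force rises steeply once the bottle meets the back bar
- tip_box: pipette tip box with a clear lid, 84 x 120 x 60 mm; a bystander to leave alone. Origin: centre of the underside
- tube_rack: grey rack of small tubes, 95 x 190 x 50 mm; a bystander to leave alone. Origin: centre of the underside
- timer: white bench timer, 62 x 62 x 18 mm; a bystander to leave alone. Origin: centre of the underside
- marker: marker pen lying on the bench, 135 x 11 x 11 mm; a bystander to leave alone. Origin: centre of the underside
- tape_roll: roll of tape lying flat, 60 mm diameter, 19 mm tall; a bystander to leave alone. Origin: centre of the underside
- amber_bottle: small amber glass bottle with a black cap, 56 mm diameter, 95 mm tall; a bystander to leave alone. Origin: centre of the underside

How it is judged (in metres and radians):
On the way:
1. the bottle with the steel slug stands upright on the platform between the bars, let go, not yet clamped (((contact force between bottle_1 and platform above 3 N and z of bottle_1 in the frame of platform between -0.004 and 0.006 m and angle between bottle_1's own z axis and vertical below 0.08 rad and y of bottle_1 in the frame of platform between -0.06 and 0.06 m and contact force between bottle_1 and the fingers below 0.1 N and x of bottle_1 in the frame of platform between -0.03 and 0.054 m) or (contact force between bottle_2 and platform above 3 N and z of bottle_2 in the frame of platform between -0.004 and 0.006 m and angle between bottle_2's own z axis and vertical below 0.08 rad and y of bottle_2 in the frame of platform between -0.06 and 0.06 m and contact force between bottle_2 and the fingers below 0.1 N and x of bottle_2 in the frame of platform between -0.03 and 0.054 m) or (contact force between bottle_3 and platform above 3 N and z of bottle_3 in the frame of platform between -0.004 and 0.006 m and angle between bottle_3's own z axis and vertical below 0.08 rad and y of bottle_3 in the frame of platform between -0.06 and 0.06 m and contact force between bottle_3 and the fingers below 0.1 N and x of bottle_3 in the frame of platform between -0.03 and 0.054 m)) and value of joint jaw below 0.07 m), for 0.2 s.
At the end, for the whole second after the job is handed in: The bottle with the steel slug stands upright on the platform, against the back bar (axis 49 to 54 mm along platform x, within 60 mm of the middle line), the jaw closed on it (above 0.0785, at most 1.5 mm of play); the other two stand upright on the bench; all at rest (((contact force between bottle_1 and platform above 3 N and z of bottle_1 in the frame of platform between -0.004 and 0.006 m and angle between each of bottle_1, bottle_2, bottle_3's own z axis and vertical below 0.08 rad and y of bottle_1 in the frame of platform between -0.06 and 0.06 m and x of bottle_1 in the frame of platform between 0.049 and 0.054 m and linear speed of bottle_1 below 0.02 m/s and height (world z) of bottle_2 between -0.004 and 0.006 m and height (world z) of bottle_3 between -0.004 and 0.006 m) or (contact force between bottle_2 and platform above 3 N and z of bottle_2 in the frame of platform between -0.004 and 0.006 m and angle between each of bottle_2, bottle_1, bottle_3's own z axis and vertical below 0.08 rad and y of bottle_2 in the frame of platform between -0.06 and 0.06 m and x of bottle_2 in the frame of platform between 0.049 and 0.054 m and linear speed of bottle_2 below 0.02 m/s and height (world z) of bottle_1 between -0.004 and 0.006 m and height (world z) of bottle_3 between -0.004 and 0.006 m) or (contact force between bottle_3 and platform above 3 N and z of bottle_3 in the frame of platform between -0.004 and 0.006 m and angle between each of bottle_3, bottle_1, bottle_2's own z axis and vertical below 0.08 rad and y of bottle_3 in the frame of platform between -0.06 and 0.06 m and x of bottle_3 in the frame of platform between 0.049 and 0.054 m and linear speed of bottle_3 below 0.02 m/s and height (world z) of bottle_1 between -0.004 and 0.006 m and height (world z) of bottle_2 between -0.004 and 0.006 m)) and value of joint jaw above 0.0785 m and velocity of joint jaw below 0.005 m/s); the robot touches nothing.
It fails at once if a bottle is knocked over (angle between any of bottle_1, bottle_2, bottle_3's own z axis and vertical above 0.6 rad).
It fails at once if the jaw is forced against a bottle with more than 40 N (contact force between any of bottle_1, bottle_2, bottle_3 and jaw above 40 N).
It fails at once if another thing on the bench is moved by more than 30 mm (distance of any of tip_box, tube_rack, timer, marker, tape_roll, amber_bottle from where it was at the start of the episode above 0.03 m).
It also fails if it takes over 72 s, if anything falls off the work surface, if the arm or the gripper's body presses on something with over 40 N, if the wrist force passes 120 N, or if a joint passes its speed limit or range.

## Working session

There is one attempt and no reset: what is moved stays moved. The work goes in short steps, Python scripts to look and compute and a shell command to move; the robot and the scene stay as the last step left them, time stands still between calls to the robot, and variables do not carry over. Pictures are saved under pics/ and viewed, at most 10 in all, crops included, and the job is handed in when it is done.

```bash
ls; mkdir -p pics
python3 - <<'E'
from bench import arm
import cv2
for n in("top","scene"):
    im=arm.get_image(n); cv2.imwrite(f"pics/{n}0.png",im["pixels"][:,:,::-1])
    print(n,im["fx"],im["fy"],im["cx"],im["cy"],im["dist"],im["extrinsics"])
s=arm.get_state();print(s)
E
```

```text
bench.py
jog.py
pics
top 506.74499085266456 506.74499085266456 315.94980537545297 195.46031586727943 [0.03545623 0.         0.         0.         0.        ] [[ 1.83832803e-03 -9.99995300e-01  2.45350097e-03  1.04418191e+02]
 [-9.99478197e-01 -1.91648794e-03 -3.22437813e-02  5.69841826e+02]
 [ 3.22483319e-02 -2.39294608e-03 -9.99477023e-01  1.27659518e+03]
 [ 0.00000000e+00  0.00000000e+00  0.00000000e+00  1.00000000e+00]]
scene 362.6528190252852 362.6528190252852 315.50517788999116 197.00210018325686 [-0.07429221  0.          0.          0.          0.        ] [[ 4.23327188e-01  9.05912464e-01  1.08027668e-02 -3.59265422e+02]
 [ 4.72536382e-01 -2.10608366e-01 -8.55776539e-01 -1.39518250e+02]
 [-7.72983480e-01  3.67378176e-01 -5.17232845e-01  1.37237442e+03]
 [ 0.00000000e+00  0.00000000e+00  0.00000000e+00  1.00000000e+00]]
{'clock': 0.1, 'qpos': array([ 9.55006190e-01,  3.42622535e-01,  1.52492519e+00,  2.33332852e-05,
        1.27539238e+00, -1.45969440e-01]), 'joint_velocities': array([ 7.79472997e-05, -4.52643555e-03, -2.63253999e-03, -8.91444013e-04,
       -2.07979900e-03, -1.63171968e-04]), 'joint_efforts': array([ 2.03933931e-03, -4.34445691e+01, -2.46490127e+01, -2.05955557e-04,
        4.62634431e-03, -5.31407750e-05]), 'position': array([237.43321136, 467.84298213, 230.70999918]), 'tcp_rot': array([-3.14026278e+00, -2.18064895e-04,  2.67176500e+00]), 'ft_force': array([ 0.25722503, -0.82685713,  0.15950693]), 'torque': array([ 0.03696776,  0.02077648, -0.01745281]), 'finger_force': 0.0, 'opening': 85.35204508636059}
```

View pics/top0.png

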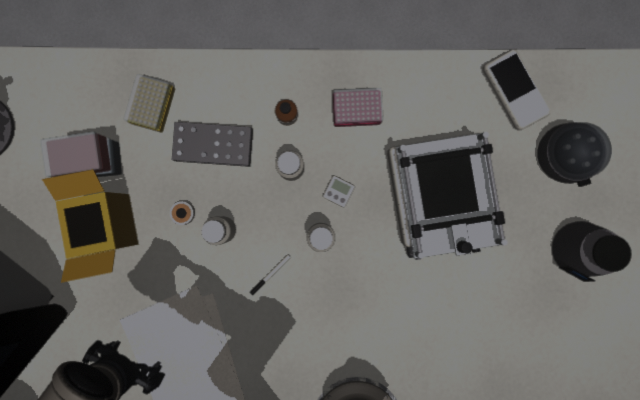

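View pics/scene0.png

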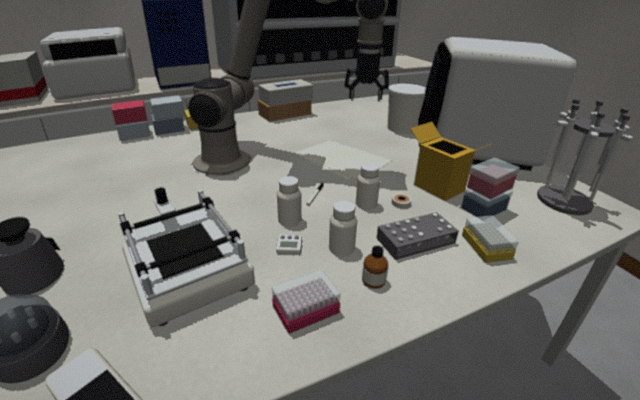

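Top view: bottle caps are at about (289,160), (215,229) and (320,237). The platform spans (395–500, 135–255) and the knob is near (463,246). In the scene view the caps are at (344,211), (370,172) and (289,184), and the knob at (161,195). Next I'll enlarge these for accurate pixel positions.

```bash
cat > h.py <<'E'
import numpy as np, cv2
from bench import arm
def cal(im): return np.array([[im["fx"],0,im["cx"]],[0,im["fy"],im["cy"]],[0,0,1]]),np.array(im["dist"])
def ray(im,uv,E=None):
    K,d=cal(im); E=im["extrinsics"] if E is None else E
    p=cv2.undistortPoints(np.array([[uv]],float),K,d)[0,0]
    R,t=E[:3,:3],E[:3,3]
    D=R.T@np.array([p[0],p[1],1]); return -R.T@t,D/np.linalg.norm(D)
def plane(r,z): o,d=r; return o+d*(z-o[2])/d[2]
def tri(*rs):
    A=0;b=0
    for o,d in rs:
        P=np.eye(3)-np.outer(d,d);A=A+P;b=b+P@o
    x=np.linalg.solve(A,b); return x,[np.linalg.norm(np.cross(x-o,d)) for o,d in rs]
def blobs(px,thr,amin,box,inv=False):
    x0,y0,x1,y1=box; g=cv2.cvtColor(px,cv2.COLOR_RGB2GRAY)[y0:y1,x0:x1]
    m=((g<thr) if inv else (g>thr)).astype(np.uint8)
    n,l,s,c=cv2.connectedComponentsWithStats(m)
    return [(c[i]+[x0,y0],s[i]) for i in range(1,n) if s[i,4]>=amin]
E
python3 - <<'E'
from h import *
t=arm.get_image("top")["pixels"];s=arm.get_image("scene")["pixels"]
up=lambda p,b,f:cv2.resize(p[b[1]:b[3],b[0]:b[2],::-1],None,fx=f,fy=f,interpolation=cv2.INTER_CUBIC)
a=up(t,(380,125,520,265),4);b=up(t,(190,140,350,260),3)
b=np.clip(b*1.5,0,255).astype(np.uint8); a=np.clip(a*1.5,0,255).astype(np.uint8)
cv2.imwrite("pics/a.png",a);
c=np.clip(up(s,(110,180,260,320),4)*1.3,0,255).astype(np.uint8);cv2.imwrite("pics/c.png",c)
d=np.clip(up(s,(265,155,395,260),3)*1.3,0,255).astype(np.uint8)
o=np.zeros((315+360,480,3),np.uint8);o[:360]=b;o[360:,:390]=d;cv2.imwrite("pics/b.png",cv2.resize(o,None,fx=.88,fy=.88))
E
```

```text
(no output)
```

View pics/a.png

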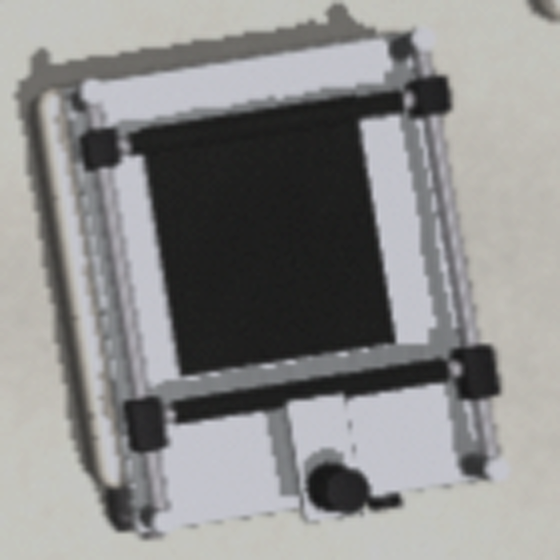

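View pics/c.png

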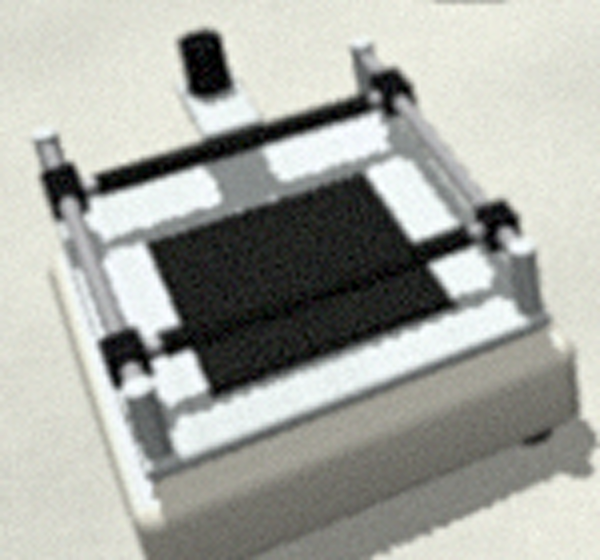

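View pics/b.png

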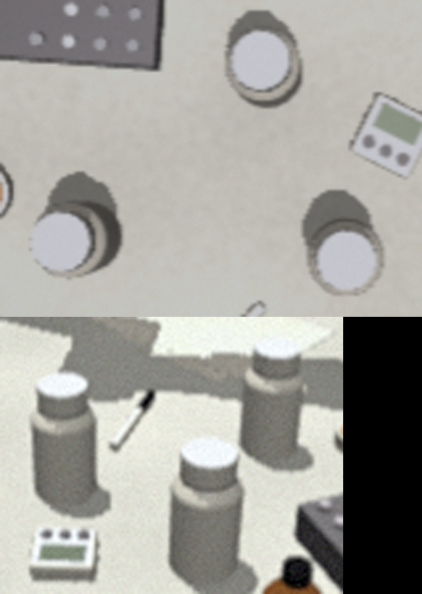

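Platform crop (top): knob top about (346,488), back clamps (101,149) and (429,97), jaw clamps (146,425) and (475,370), all in 4x crop pixels. Platform crop (scene): knob top (200,38), back clamps (126,352) and (494,228), jaw clamps (64,187) and (390,90). The three caps show as bright discs in both views.

Run:
```python
from h import *
t=arm.get_image("top");s=arm.get_image("scene")
f=np.array
def seg(im,c,r,k):
    c0=np.round(c).astype(int);g=cv2.GaussianBlur(cv2.cvtColor(im["pixels"],cv2.COLOR_RGB2GRAY),(3,3),0)
    w=g[c0[1]-r:c0[1]+r+1,c0[0]-r:c0[0]+r+1]
    v,m=cv2.threshold(w,0,1,cv2.THRESH_BINARY+cv2.THRESH_OTSU) if k==0 else (k,(w>k).astype(np.uint8))
    n,l,st,ce=cv2.connectedComponentsWithStats(m.astype(np.uint8)); i=l[r,r]
    return ce[i]+c0-r, st[i], w[r,r], v
for a,b in [((289.2,162.7),(344.2,206.5)),((213.5,231.3),(369.9,166.7)),((321.4,238.9),(288.5,180.4))]:
    g=cv2.cvtColor(t["pixels"],cv2.COLOR_RGB2GRAY); ct=g[int(a[1]),int(a[0])]
    A=seg(t,a,20,int(ct)-12); gs=cv2.cvtColor(s["pixels"],cv2.COLOR_RGB2GRAY); cs=gs[int(b[1]),int(b[0])]
    B=seg(s,b,16,int(cs)-25)
    print(A[0],A[1],ct,B[0],B[1],cs)
    print(tri(ray(t,A[0]),ray(s,B[0])), tri(ray(t,a),ray(s,b)),plane(ray(t,a),130))
T=lambda x,y:(x/4+380-.4,y/4+125-.4);S=lambda x,y:(x/4+110-.4,y/4+180-.4)
for n,a,b in [("knob",(346,488),(200,38)),("bL",(101,149),(494,228)),("bR",(429,97),(126,352)),("jL",(146,425),(390,90)),("jR",(475,370),(64,187))]:
    print(n,tri(ray(t,T(*a)),ray(s,S(*b))),plane(ray(t,T(*a)),168 if n=="knob" else 124))
```

```text
[288.2804878  162.35060976] [  9  10  21  20 328] 132 [340.56401384 200.42387543] [  0   0  28  33 578] 189
(array([639.36440594, 166.05728472, 139.78480099]), [np.float64(3.414192181295003), np.float64(3.4141921812950855)]) (array([642.54257134, 169.35815993, 123.23129126]), [np.float64(1.7061214302198437), np.float64(1.7061214302198586)]) [641.08573125 167.50091489 130.        ]
[208.77470356 235.06521739] [   0    0   41   41 1012] 132 [369.96239316 159.40512821] [  0   0  33  19 585] 191
(array([475.35480519, 348.44974552, 142.31322519]), [np.float64(0.30006726876983536), np.float64(0.30006726876976175)]) (array([483.88116162, 342.96568981, 123.35423567]), [np.float64(1.802349199775302), np.float64(1.8023491997752923)]) [483.24084997 340.05663474 130.        ]
[321.07909605 238.73446328] [ 10  10  21  21 354] 132 [280.55855856 176.13513514] [  0   0  25  33 444] 193
(array([463.69941513,  85.04824495, 137.67904915]), [np.float64(9.465350957830601), np.float64(9.465350957830621)]) (array([466.4472362 ,  94.53299144, 123.86650362]), [np.float64(1.6218236987935675), np.float64(1.621
[... 200 characters left out ...]
-226.18117472  168.        ]
bL (array([ 644.58528979, -101.12749804,  118.31192527]), [np.float64(0.3836008693252855), np.float64(0.38360086932531784)]) [644.11886757 -99.73955217 124.        ]
bR (array([ 674.56724723, -289.34872886,  122.35399115]), [np.float64(0.1362559634452678), np.float64(0.13625596344526275)]) [ 674.3716759  -288.64696528  124.        ]
jL (array([ 484.62763579, -126.08676701,  120.85859874]), [np.float64(0.4787445251220152), np.float64(0.47874452512198734)]) [ 484.85120751 -124.98314317  124.        ]
jR (array([ 516.91584387, -314.59302282,  123.03060713]), [np.float64(0.6460928883327641), np.float64(0.6460928883328121)]) [ 516.97749183 -313.55851762  124.        ]
```

Units first: shifts go in units of 5 mm and turns go in units of 0.25 rad. So -276 mm is -55.2, -110 mm is -22, 0.937 rad is 3.748.

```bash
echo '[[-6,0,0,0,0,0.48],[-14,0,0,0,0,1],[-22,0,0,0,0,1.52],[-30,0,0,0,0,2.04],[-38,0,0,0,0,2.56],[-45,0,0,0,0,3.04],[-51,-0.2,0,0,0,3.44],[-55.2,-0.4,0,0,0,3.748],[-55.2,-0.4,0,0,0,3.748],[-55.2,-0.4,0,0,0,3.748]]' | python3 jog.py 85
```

```text
refused: ROWS must be a list holding one list of rows, three levels of brackets. Nothing was moved.
```

Refused on format, not on reach. It needs a list holding one list of rows, three levels of brackets.

```bash
echo '[[[-6,0,0,0,0,0.48],[-14,0,0,0,0,1],[-22,0,0,0,0,1.52],[-30,0,0,0,0,2.04],[-38,0,0,0,0,2.56],[-45,0,0,0,0,3.04],[-51,-0.2,0,0,0,3.44],[-55.2,-0.4,0,0,0,3.748],[-55.2,-0.4,0,0,0,3.748],[-55.2,-0.4,0,0,0,3.748]]]' | python3 jog.py 85
cat >> h.py <<'E'
from scipy.spatial.transform import Rotation as Ro
def wrist():
    s=arm.get_state(); im=arm.get_image("wrist")
    T=np.eye(4);T[:3,:3]=Ro.from_euler("xyz",s["tcp_rot"]).as_matrix();T[:3,3]=s["position"]
    return im,np.linalg.inv(T@np.array(im["tool_from_camera"]))
def delta(x,y,z,yaw=None):
    s=arm.get_state();R=Ro.from_euler("xyz",s["tcp_rot"]).as_matrix()
    d=R.T@(np.array([x,y,z])-s["position"]); print("delta tool",d.round(1),"rz",None if yaw is None else -(yaw-s["tcp_rot"][2]))
E
python3 - <<'E'
from h import *
im,E=wrist();np.savez("w1.npz",p=im["pixels"],E=E)
cv2.imwrite("pics/w1.png",im["pixels"][:,:,::-1]);print(im["tool_from_camera"])
E
```

```text
clock: 1.3
position: [482.7, 341.3, 231.0]
tcp_rot: [-3.141, -0.0, 1.735]
ft_force: [-0.2, 0.0, -0.4]
opening: 85.0
finger_force: 0.0
[[ 6.54046957e-05 -9.64366103e-01 -2.64571381e-01  6.85635324e+01]
 [ 9.99999760e-01  2.45370670e-04 -6.47169306e-04 -1.02983422e+00]
 [ 6.89026198e-04 -2.64571275e-01  9.64365888e-01 -1.43750250e+02]
 [ 0.00000000e+00  0.00000000e+00  0.00000000e+00  1.00000000e+00]]
```

View pics/w1.png

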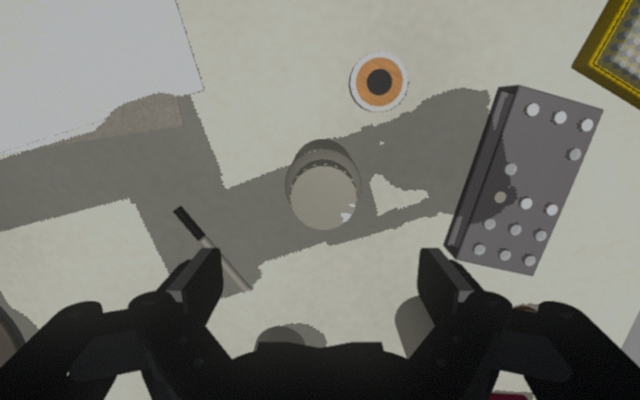

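Wrist view: the cap of the near-left bottle is a disc centred at about (325,196), midway between the fingers. I'll triangulate it against the top view.

Run:
```python
from h import *
d=np.load("w1.npz");im=arm.get_image("wrist");t=arm.get_image("top")
r=ray(im,(325,196),d["E"]);print(plane(r,130))
for uv in [(213.5,231),(215,230)]: print(tri(r,ray(t,uv)))
s=arm.get_image("scene");print(tri(r,ray(s,(369.9,166.7))))
p=plane(r,130);delta(p[0],p[1],100)
```

```text
[484.95130175 344.30829565 130.        ]
(array([484.52559428, 341.91717975, 121.64739505]), [np.float64(0.9373722963363978), np.float64(0.9373722963363882)])
(array([485.77022429, 339.92950248, 113.49225355]), [np.float64(0.15646703246693877), np.float64(0.15646703246706078)])
(array([485.61625813, 343.27235774, 124.40580786]), [np.float64(0.5434106749780949), np.float64(0.5434106749779635)])
delta tool [  1.6   3.3 131.5] rz None
```

To row units: 130 mm is 26, 120 mm is 24.

```bash
echo '[[[0.2,0.6,8,0,0,0],[0.2,0.6,16,0,0,0],[0.2,0.6,21,0,0,0],[0.2,0.6,24,0,0,0],[0.2,0.6,26,0,0,0],[0.2,0.6,26,0,0,0]]]' | python3 jog.py && echo '[[[0,0,0,0,0,0],[0,0,0,0,0,0],[0,0,0,0,0,0],[0,0,0,0,0,0],[0,0,0,0,0,0],[0,0,0,0,0,0],[0,0,0,0,0,0]]]' | python3 jog.py 40
```

```text
clock: 2.1
position: [484.7, 343.0, 100.3]
tcp_rot: [-3.14, 0.001, 1.736]
ft_force: [-0.5, -0.3, -0.8]
opening: 84.9
finger_force: 0.0
clock: 2.8
position: [486.1, 343.3, 102.9]
tcp_rot: [3.139, -0.001, 1.735]
ft_force: [-2.4, 0.2, 6.9]
opening: 50.5
finger_force: 61.9
```

```bash
echo '[[[0,0,-2,0,0,0],[0,0,-4,0,0,0],[0,0,-6,0,0,0],[0,0,-6,0,0,0],[0,0,-6,0,0,0],[0,0,-6,0,0,0],[0,0,-6,0,0,0]]]' | python3 jog.py; echo '[[[0,0,0,0,0,0],[0,0,0,0,0,0]]]' | python3 jog.py
```

```text
clock: 3.5
position: [485.4, 342.7, 130.8]
tcp_rot: [-3.141, 0.0, 1.735]
ft_force: [0.1, -0.4, -1.5]
opening: 50.1
finger_force: 62.4
clock: 3.7
position: [485.6, 342.9, 131.1]
tcp_rot: [-3.141, 0.0, 1.735]
ft_force: [-0.1, -0.3, -0.9]
opening: 50.2
finger_force: 62.4
```

Light: about 1 N. I'll put it back and go to the next one, C at (466,93).

```bash
echo '[[[0,0,2,0,0,0],[0,0,4,0,0,0],[0,0,5,0,0,0],[0,0,5.6,0,0,0],[0,0,5.6,0,0,0],[0,0,5.6,0,0,0]]]' | python3 jog.py; echo '[[[0,0,0,0,0,0],[0,0,0,0,0,0],[0,0,0,0,0,0],[0,0,0,0,0,0]]]' | python3 jog.py 85;  echo '[[[0,0,-4,0,0,0],[0,0,-12,0,0,0],[0,0,-20,0,0,0],[0,0,-25.6,0,0,0],[0,0,-25.6,0,0,0]]]' | python3 jog.py
python3 -c "
from h import *
delta(466,94,231)"
```

```text
clock: 4.3
position: [485.7, 342.9, 103.2]
tcp_rot: [3.141, -0.0, 1.735]
ft_force: [0.6, -0.2, -0.7]
opening: 50.1
finger_force: 62.4
clock: 4.7
position: [485.7, 342.9, 103.4]
tcp_rot: [3.141, -0.0, 1.735]
ft_force: [-0.3, -0.4, -0.7]
opening: 84.8
finger_force: 0.0
clock: 5.2
position: [487.5, 343.9, 236.3]
tcp_rot: [3.133, -0.003, 1.735]
ft_force: [-0.3, 0.7, 1.2]
opening: 84.9
finger_force: 0.0
delta tool [-243.   -62.     4.1] rz None
```

To row units: -243 mm is -48.6, -215 mm is -43.

```bash
echo '[[[-8,-2,0,0,0,0],[-17,-4.4,0,0,0,0],[-26,-6.6,0,0,0,0],[-35,-9,0,0,0,0],[-43,-11,0,0,0,0],[-48.6,-12.2,0,0,0,0],[-48.6,-12.2,0,0,0,0],[-48.6,-12.2,0,0,0,0]]]' | python3 jog.py
python3 - <<'E'
from h import *
im,E=wrist();t=arm.get_image("top")
np.savez("w2.npz",p=im["pixels"],E=E)
g=cv2.cvtColor(im["pixels"],cv2.COLOR_RGB2GRAY)
cv2.imwrite("pics/w2.png",im["pixels"][:,:,::-1])
print(arm.get_state()["position"],plane(ray(im,(325,196),E),130))
E
```

```text
clock: 6.0
position: [465.0, 92.9, 230.9]
tcp_rot: [-3.141, -0.001, 1.733]
ft_force: [-0.4, 0.2, -0.2]
opening: 84.8
finger_force: 0.0
[465.05754521  93.94058439 230.9325485 ] [467.28208147  95.9806905  130.        ]
```

View pics/w2.png

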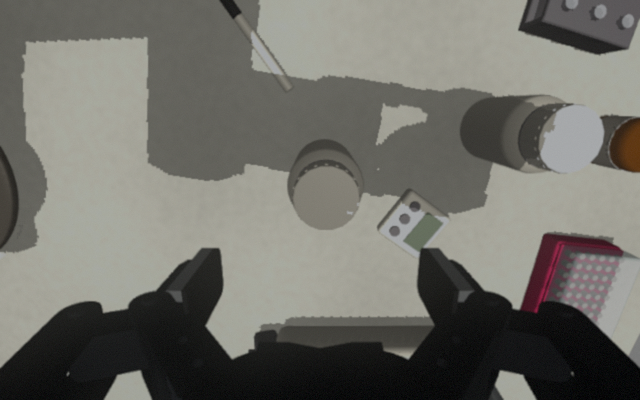

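Wrist view: the second bottle's cap is centred at about (327,196), and bottle A's cap is visible at (571,138). The timer lies to the right at (412,222), clear of the fingers.

```bash
python3 - <<'E'
from h import *
d=np.load("w2.npz");im=arm.get_image("wrist");t=arm.get_image("top")
r=ray(im,(327,196),d["E"]);print(plane(r,130),tri(r,ray(t,(321.1,238.7))))
r=ray(im,(571,138),d["E"]);print("A",plane(r,130),tri(r,ray(t,(288.3,162.3))))
delta(467.5,95,103)
E
echo '[[[0.2,0.4,8,0,0,0],[0.2,0.4,16,0,0,0],[0.2,0.4,21,0,0,0],[0.2,0.4,24,0,0,0],[0.2,0.4,25.6,0,0,0],[0.2,0.4,25.6,0,0,0]]]' | python3 jog.py && echo '[[[0,0,0,0,0,0],[0,0,0,0,0,0],[0,0,0,0,0,0],[0,0,0,0,0,0],[0,0,0,0,0,0],[0,0,0,0,0,0],[0,0,0,0,0,0]]]' | python3 jog.py 40
echo '[[[0,0,-2,0,0,0],[0,0,-4,0,0,0],[0,0,-6,0,0,0],[0,0,-6,0,0,0],[0,0,-6,0,0,0],[0,0,-6,0,0,0],[0,0,-6,0,0,0],[0,0,-6,0,0,0]]]' | python3 jog.py; echo '[[[0,0,0,0,0,0],[0,0,0,0,0,0]]]' | python3 jog.py
```

```text
[468.79309594  96.22864669 130.        ] (array([467.74421941,  94.37309003, 125.42663531]), [np.float64(1.494248229645838), np.float64(1.494248229645886)])
A [642.35760458 170.48899057 130.        ] (array([641.96792942, 170.01027177, 130.46905433]), [np.float64(0.45897552887115894), np.float64(0.45897552887117243)])
delta tool [  0.4   2.5 128. ] rz None
clock: 6.8
position: [466.5, 95.1, 102.5]
tcp_rot: [-3.14, -0.0, 1.736]
ft_force: [-0.0, 0.2, 1.1]
opening: 85.1
finger_force: 0.0
clock: 7.5
position: [467.9, 94.6, 104.7]
tcp_rot: [3.139, 0.0, 1.735]
ft_force: [0.5, 0.6, 4.9]
opening: 50.3
finger_force: 61.8
clock: 8.3
position: [466.7, 94.5, 133.0]
tcp_rot: [-3.141, -0.0, 1.735]
ft_force: [0.8, 0.0, -0.5]
opening: 50.3
finger_force: 62.6
clock: 8.5
position: [466.9, 94.5, 133.1]
tcp_rot: [-3.141, -0.0, 1.735]
ft_force: [0.7, 0.1, -1.6]
opening: 50.3
finger_force: 62.6
```

Also light. Putting it back, then on to A at (642,170).

To row units: 28 mm is 5.6, 25 mm is 5.

```bash
echo '[[[0,0,2,0,0,0],[0,0,4,0,0,0],[0,0,5,0,0,0],[0,0,5.6,0,0,0],[0,0,5.6,0,0,0],[0,0,5.6,0,0,0]]]' | python3 jog.py; echo '[[[0,0,0,0,0,0],[0,0,0,0,0,0],[0,0,0,0,0,0],[0,0,0,0,0,0]]]' | python3 jog.py 85;  echo '[[[0,0,-4,0,0,0],[0,0,-12,0,0,0],[0,0,-20,0,0,0],[0,0,-25.2,0,0,0],[0,0,-25.2,0,0,0],[0,0,-25.2,0,0,0]]]' | python3 jog.py
python3 -c "
from h import *
delta(642,169.5,231)"
```

```text
clock: 9.1
position: [467.0, 94.5, 105.2]
tcp_rot: [3.142, -0.0, 1.735]
ft_force: [0.4, -0.0, -2.3]
opening: 50.2
finger_force: 62.6
clock: 9.5
position: [467.1, 94.5, 105.4]
tcp_rot: [3.141, -0.0, 1.735]
ft_force: [-0.0, -0.2, 0.1]
opening: 85.0
finger_force: 0.0
clock: 10.1
position: [466.9, 94.5, 231.4]
tcp_rot: [3.141, 0.0, 1.735]
ft_force: [0.3, -0.4, -0.6]
opening: 85.4
finger_force: 0.0
delta tool [ 45.4 185.    0.5] rz None
```

To row units: 185 mm is 37, 155 mm is 31.

```bash
echo '[[[1.6,7,0,0,0,0],[3.6,15,0,0,0,0],[5.6,23,0,0,0,0],[7.6,31,0,0,0,0],[9,37,0,0,0,0],[9,37,0,0,0,0],[9,37,0,0,0,0]]]' | python3 jog.py
echo '[[[0,0,8,0,0,0],[0,0,16,0,0,0],[0,0,21,0,0,0],[0,0,24,0,0,0],[0,0,25.4,0,0,0],[0,0,25.4,0,0,0]]]' | python3 jog.py && echo '[[[0,0,0,0,0,0],[0,0,0,0,0,0],[0,0,0,0,0,0],[0,0,0,0,0,0],[0,0,0,0,0,0],[0,0,0,0,0,0],[0,0,0,0,0,0]]]' | python3 jog.py 40
echo '[[[0,0,-2,0,0,0],[0,0,-4,0,0,0],[0,0,-6,0,0,0],[0,0,-6,0,0,0],[0,0,-6,0,0,0],[0,0,-6,0,0,0],[0,0,-6,0,0,0],[0,0,-6,0,0,0]]]' | python3 jog.py; echo '[[[0,0,0,0,0,0],[0,0,0,0,0,0]]]' | python3 jog.py
```

```text
clock: 10.8
position: [641.4, 169.1, 228.5]
tcp_rot: [-3.137, -0.0, 1.735]
ft_force: [-0.2, -0.3, 0.5]
opening: 84.9
finger_force: 0.0
clock: 11.4
position: [641.0, 168.7, 103.6]
tcp_rot: [-3.139, -0.0, 1.735]
ft_force: [0.4, -1.0, 0.7]
opening: 85.2
finger_force: 0.0
clock: 12.1
position: [643.1, 169.3, 106.1]
tcp_rot: [3.138, 0.0, 1.735]
ft_force: [1.4, 0.2, 6.6]
opening: 50.2
finger_force: 62.7
clock: 12.9
position: [641.9, 169.1, 133.8]
tcp_rot: [-3.141, -0.0, 1.735]
ft_force: [0.4, -0.9, -5.6]
opening: 50.6
finger_force: 64.0
clock: 13.1
position: [642.1, 169.1, 134.2]
tcp_rot: [-3.141, -0.0, 1.735]
ft_force: [-0.5, -0.4, -4.6]
opening: 49.8
finger_force: 64.0
```

Heavy (about 5 N): this is the steel one. Now lift it and carry it over to the platform.

To row units: -132 mm is -26.4, -125 mm is -25.

```bash
echo '[[[0,0,-5,0,0,0],[0,0,-12,0,0,0],[0,0,-19,0,0,0],[0,0,-25,0,0,0],[0,0,-26.4,0,0,0],[0,0,-26.4,0,0,0]]]' | python3 jog.py
python3 -c "
from h import *
delta(580,-207,266)"
```

```text
clock: 13.7
position: [642.4, 169.2, 267.0]
tcp_rot: [3.139, -0.0, 1.735]
ft_force: [0.2, -0.9, -6.2]
opening: 49.7
finger_force: 64.6
delta tool [-360.9 -123.     0.8] rz None
```

```bash
echo '[[[-2.4,-0.8,0,0,0,0],[-7.2,-2.4,0,0,0,0],[-13.2,-4.4,0,0,0,0],[-19.6,-6.6,0,0,0,0],[-26.4,-9,0,0,0,0],[-33.2,-11.4,0,0,0,0],[-40,-13.6,0,0,0,0],[-46.8,-16,0,0,0,0],[-53.6,-18.2,0,0,0,0],[-60,-20.4,0,0,0,0],[-65.6,-22.4,0,0,0,0],[-69.6,-23.8,0,0,0,0],[-72.2,-24.6,0,0,0,0],[-72.2,-24.6,0,0,0,0],[-72.2,-24.6,0,0,0,0],[-72.2,-24.6,0,0,0,0]]]' | python3 jog.py
python3 - <<'E'
from h import *
u=lambda p:cv2.resize(np.clip(p[:,:,::-1]*1.3,0,255).astype(np.uint8),None,fx=3,fy=3)
t=arm.get_image("top")["pixels"][115:265,370:520];s=arm.get_image("scene")["pixels"][140:300,100:260]
a=np.zeros((480,930//1,3),np.uint8);a[:450,:450]=u(t);a[:480,450:930]=u(s)
cv2.imwrite("pics/p1.png",cv2.resize(a,None,fx=.85,fy=.85))
E
```

```text
clock: 15.3
position: [579.8, -205.8, 265.9]
tcp_rot: [-3.141, -0.001, 1.736]
ft_force: [-0.4, 0.4, -5.1]
opening: 50.0
finger_force: 64.4
```

View pics/p1.png

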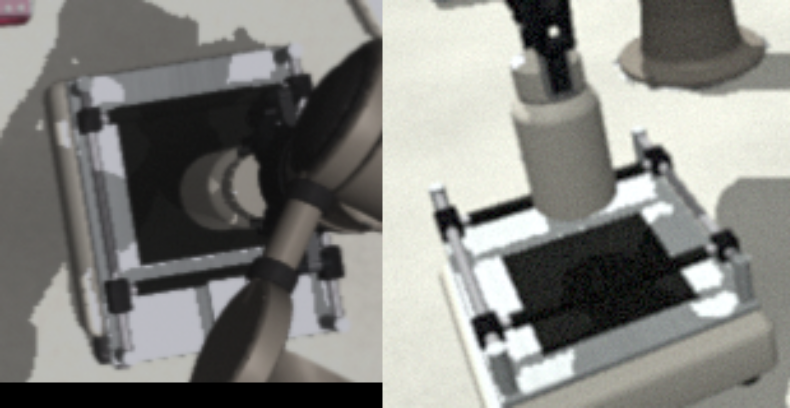

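The bottle hangs upright above the dark mat: its cap is at about (245,190) in the left panel, clear of both bars. Lowering.

```bash
echo '[[[0,0,2.4,0,0,0],[0,0,5.6,0,0,0],[0,0,8.8,0,0,0],[0,0,11.2,0,0,0],[0,0,12.4,0,0,0],[0,0,13.2,0,0,0],[0,0,13.2,0,0,0],[0,0,13.2,0,0,0]]]' | python3 jog.py; echo '[[[0,0,0.2,0,0,0],[0,0,0.4,0,0,0],[0,0,0.4,0,0,0],[0,0,0.4,0,0,0]]]' | python3 jog.py; echo '[[[0,0,0.2,0,0,0],[0,0,0.4,0,0,0],[0,0,0.4,0,0,0],[0,0,0.4,0,0,0]]]' | python3 jog.py
```

```text
clock: 16.2
position: [580.0, -207.3, 200.9]
tcp_rot: [3.141, 0.001, 1.735]
ft_force: [0.5, -0.3, -5.0]
opening: 50.3
finger_force: 64.3
clock: 16.6
position: [579.7, -207.2, 198.4]
tcp_rot: [3.141, 0.0, 1.735]
ft_force: [-0.4, 0.9, -4.9]
opening: 50.4
finger_force: 64.3
clock: 17.0
position: [579.7, -207.1, 196.2]
tcp_rot: [-3.142, -0.0, 1.735]
ft_force: [-0.4, 0.1, -5.5]
opening: 50.2
finger_force: 64.7
```

```bash
echo '[[[0,0,0.2,0,0,0],[0,0,0.3,0,0,0],[0,0,0.3,0,0,0],[0,0,0.3,0,0,0]]]' | python3 jog.py
```

```text
clock: 17.4
position: [579.9, -207.3, 196.1]
tcp_rot: [3.14, 0.001, 1.735]
ft_force: [-1.2, 0.7, 5.5]
opening: 50.2
finger_force: 65.5
```

Contact with the deck: the force has flipped to +5.5 N. Releasing.

To row units: -1 mm is -0.2.

```bash
echo '[[[0,0,-0.2,0,0,0],[0,0,-0.2,0,0,0],[0,0,-0.2,0,0,0],[0,0,-0.2,0,0,0],[0,0,-0.2,0,0,0]]]' | python3 jog.py 85;  echo '[[[0,0,-2,0,0,0],[0,0,-8,0,0,0],[0,0,-16,0,0,0],[0,0,-20,0,0,0],[0,0,-20,0,0,0]]]' | python3 jog.py
python3 -c "
from h import *
delta(449,-228,295)"
```

```text
clock: 17.9
position: [579.8, -207.2, 195.7]
tcp_rot: [3.142, -0.0, 1.735]
ft_force: [-0.8, 1.1, 0.3]
opening: 85.1
finger_force: 0.0
clock: 18.4
position: [581.0, -207.7, 300.5]
tcp_rot: [3.135, 0.005, 1.735]
ft_force: [0.1, -0.4, 0.5]
opening: 84.7
finger_force: 0.0
delta tool [   1.6 -133.5    4.6] rz None
```

To row units: -133 mm is -26.6, -110 mm is -22.

```bash
echo '[[[0,-7,0,0,0,0],[0.2,-15,0,0,0,0],[0.2,-22,0,0,0,0],[0.4,-26.6,0,0,0,0],[0.4,-26.6,0,0,0,0],[0.4,-26.6,0,0,0,0]]]' | python3 jog.py
python3 - <<'E'
from h import *
im,E=wrist();np.savez("w3.npz",p=im["pixels"],E=E)
cv2.imwrite("pics/w3.png",np.clip(im["pixels"][:,:,::-1]*1.3,0,255).astype(np.uint8))
for z in(168,):
    K,d=cal(im);pr,_=cv2.projectPoints(np.array([[452.,-227,z],[445,-229.6,z]]),cv2.Rodrigues(E[:3,:3])[0],E[:3,3],K,d);print(pr)
E
```

```text
clock: 19.0
position: [448.1, -226.9, 295.7]
tcp_rot: [3.141, -0.0, 1.734]
ft_force: [0.1, 0.3, 0.0]
opening: 85.1
finger_force: 0.0
[[[325.62273652 191.57684182]]

 [[316.96805684 193.2086764 ]]]
```

View pics/w3.png

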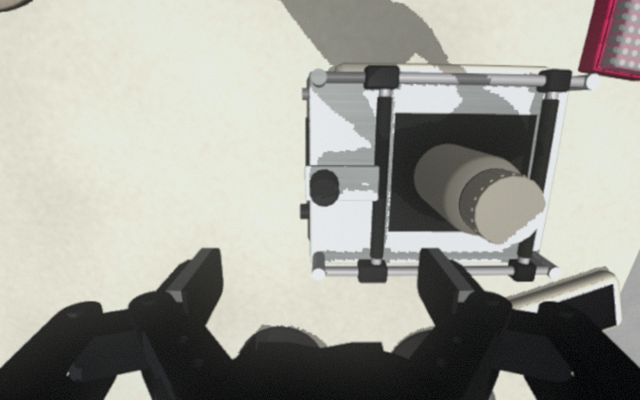

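Wrist view: knob top at about (325,187), with the bottle standing upright between the bars and its cap at (510,208). Clamps are at (382,77), (371,271), (554,80) and (522,269). Refining the knob position and the platform direction.

Run:
```python
from h import *
d=np.load("w3.npz");E=d["E"];im=arm.get_image("wrist");t=arm.get_image("top")
r=ray(im,(325,187),E);print(plane(r,168),tri(r,ray(t,(466.1,246.6))))
P=[plane(ray(im,u,E),124)[:2] for u in[(382,77),(371,271),(554,80),(522,269)]]
print(P,[np.arctan2(v[0],-v[1]) for v in (P[1]-P[0],P[3]-P[2])])
g=cv2.cvtColor(d["p"],cv2.COLOR_RGB2GRAY)[160:215,300:350];m=(g<35).astype(np.uint8)
n,l,s,c=cv2.connectedComponentsWithStats(m);print(s[1:],c[1:]+[300,160])
delta(451,-227,142)
```

```text
[ 450.81625486 -223.15826973  168.        ] (array([ 451.47410397, -224.33675896,  169.20931866]), [np.float64(1.5887515050846486), np.float64(1.5887515050845606)])
[array([ 487.11264152, -124.0690204 ]), array([ 516.39405925, -315.49149484]), array([645.80678056, -98.09309457]), array([ 677.13626871, -288.09916988])] [np.float64(0.15179087898357513), np.float64(0.16341638838407788)]
[] []
delta tool [ -0.7   2.  153.4] rz None
```

```bash
echo '[[[0,0.4,8,0,0,0],[0,0.4,16,0,0,0],[0,0.4,23,0,0,0],[0,0.4,27.6,0,0,0],[0,0.4,30,0,0,0],[0,0.4,30.6,0,0,0],[0,0.4,30.6,0,0,0]]]' | python3 jog.py; echo '[[[0,0,0,0,0,0],[0,0,0,0,0,0],[0,0,0,0,0,0],[0,0,0,0,0,0],[0,0,0,0,0,0],[0,0,0,0,0,0],[0,0,0,0,0,0],[0,0,0,0,0,0],[0,0,0,0,0,0],[0,0,0,0,0,0]]]' | python3 jog.py 15
```

```text
clock: 19.85
position: [450.6, -226.3, 142.4]
tcp_rot: [-3.141, -0.001, 1.735]
ft_force: [-1.0, -0.5, 0.3]
opening: 85.2
finger_force: 0.0
clock: 20.85
position: [450.5, -226.7, 143.6]
tcp_rot: [3.14, 0.001, 1.735]
ft_force: [-0.8, 1.7, 5.7]
opening: 24.0
finger_force: 59.1
```

To row units: 5 mm is 1, -2 mm is -0.4.

```bash
echo '[[[0,0.2,-0.4,0,0,0],[0,1,-0.4,0,0,0],[0,2,-0.4,0,0,0],[0,3,-0.4,0,0,0],[0,4,-0.4,0,0,0],[0,5,-0.4,0,0,0],[0,5.6,-0.4,0,0,0],[0,5.6,-0.4,0,0,0]]]' | python3 jog.py; echo '[[[0,0.6,0,0,0,0],[0,1.2,0,0,0,0],[0,1.8,0,0,0,0],[0,2.4,0,0,0,0],[0,3,0,0,0,0],[0,3.6,0,0,0,0],[0,4,0,0,0,0]]]' | python3 jog.py
```

```text
clock: 21.65
position: [477.9, -222.1, 143.8]
tcp_rot: [-3.141, -0.0, 1.735]
ft_force: [1.3, -4.1, -14.1]
opening: 23.8
finger_force: 60.7
clock: 22.35
position: [496.1, -219.2, 143.8]
tcp_rot: [-3.138, -0.001, 1.735]
ft_force: [-4.2, -7.4, -9.0]
opening: 24.1
finger_force: 61.1
```

```bash
echo '[[[-0.1,0,0.14,0,0,0],[-0.2,0,0.26,0,0,0],[-0.2,0,0.26,0,0,0]]]' | python3 jog.py; echo '[[[0,0.4,0,0,0,0],[0,0.8,0,0,0,0],[0,1.2,0,0,0,0],[0,1.6,0,0,0,0],[0,2,0,0,0,0],[0,2.4,0,0,0,0],[0,2.8,0,0,0,0],[0,2.8,0,0,0,0]]]' | python3 jog.py; echo '[[[0,0.2,0,0,0,0],[0,0.4,0,0,0,0],[0,0.6,0,0,0,0],[0,0.8,0,0,0,0],[0,1,0,0,0,0],[0,1.2,0,0,0,0],[0,1.2,0,0,0,0]]]' | python3 jog.py
```

```text
clock: 22.65
position: [496.5, -219.2, 143.7]
tcp_rot: [-3.139, -0.002, 1.735]
ft_force: [-6.1, -1.0, -0.2]
opening: 24.0
finger_force: 62.0
clock: 23.45
position: [510.6, -216.9, 143.7]
tcp_rot: [-3.14, -0.001, 1.735]
ft_force: [-5.1, -1.4, -1.1]
opening: 24.1
finger_force: 62.0
clock: 24.15
position: [516.3, -216.0, 143.7]
tcp_rot: [-3.139, -0.001, 1.735]
ft_force: [-6.1, -1.6, -0.4]
opening: 24.0
finger_force: 62.0
```

```bash
echo '[[[0,0.2,0,0,0,0],[0,0.4,0,0,0,0],[0,0.6,0,0,0,0],[0,0.6,0,0,0,0]]]' | python3 jog.py; echo '[[[0,0.2,0,0,0,0],[0,0.4,0,0,0,0],[0,0.4,0,0,0,0]]]' | python3 jog.py;echo '[[[0,0.2,0,0,0,0],[0,0.4,0,0,0,0],[0,0.4,0,0,0,0]]]' | python3 jog.py; echo '[[[0,0.2,0,0,0,0],[0,0.2,0,0,0,0],[0,0.2,0,0,0,0]]]' | python3 jog.py
```

```text
clock: 24.55
position: [519.3, -215.5, 143.7]
tcp_rot: [-3.139, -0.001, 1.735]
ft_force: [-5.3, -0.9, -0.7]
opening: 24.2
finger_force: 62.0
clock: 24.85
position: [521.3, -215.2, 143.7]
tcp_rot: [-3.139, -0.001, 1.735]
ft_force: [-5.5, -2.2, -0.7]
opening: 23.9
finger_force: 62.0
clock: 25.15
position: [523.2, -214.8, 143.7]
tcp_rot: [-3.139, -0.001, 1.735]
ft_force: [-5.3, -1.0, -0.1]
opening: 24.0
finger_force: 62.0
clock: 25.45
position: [524.2, -214.7, 143.7]
tcp_rot: [-3.139, -0.001, 1.735]
ft_force: [-5.5, -1.5, 0.1]
opening: 23.7
finger_force: 62.0
```

Traveled about 74.6 mm along the slide, and the force is still flat at about 5.5 N. Continuing in single millimetres.

To row units: 1 mm is 0.2, 0.5 mm is 0.1.

```bash
echo '[[[0,0.1,0,0,0,0],[0,0.2,0,0,0,0],[0,0.2,0,0,0,0]]]' | python3 jog.py;echo '[[[0,0.1,0,0,0,0],[0,0.2,0,0,0,0],[0,0.2,0,0,0,0]]]' | python3 jog.py
```

```text
clock: 25.75
position: [525.1, -214.5, 143.7]
tcp_rot: [-3.139, -0.001, 1.735]
ft_force: [-6.7, -1.3, -0.5]
opening: 23.7
finger_force: 62.0
clock: 26.05
position: [526.1, -214.4, 143.7]
tcp_rot: [-3.139, -0.001, 1.735]
ft_force: [-6.4, -1.9, -0.6]
opening: 24.1
finger_force: 62.0
```

```bash
echo '[[[0,0.1,0,0,0,0],[0,0.2,0,0,0,0],[0,0.2,0,0,0,0]]]' | python3 jog.py
```

```text
clock: 26.35
position: [526.3, -214.3, 143.7]
tcp_rot: [-3.138, -0.002, 1.735]
ft_force: [-8.8, -2.2, 1.0]
opening: 23.7
finger_force: 62.3
```

The arm moved only 0.2 mm of the last 1 mm and the force is rising: that's the stop. One small confirming step.

To row units: 1 mm is 0.2, 0.5 mm is 0.1.

```bash
echo '[[[0,0.1,0,0,0,0],[0,0.2,0,0,0,0],[0,0.2,0,0,0,0]]]' | python3 jog.py
```

```text
clock: 26.65
position: [526.5, -214.3, 143.7]
tcp_rot: [-3.136, -0.002, 1.735]
ft_force: [-13.2, -2.9, 1.7]
opening: 24.0
finger_force: 62.6
```

Firm stop confirmed at about 13 N. Open slowly while keeping the forward bias, then retreat straight up.

```bash
echo '[[[0,0,0,0,0,0],[0,0,0,0,0,0],[0,0,0,0,0,0],[0,0,0,0,0,0]]]' | python3 jog.py 60; echo '[[[0,0,-3,0,0,0],[0,0,-9,0,0,0],[0,0,-17,0,0,0],[0,0,-24,0,0,0],[0,0,-30,0,0,0],[0,0,-30,0,0,0]]]' | python3 jog.py; echo '[[[0,-7,0,0,0,0],[0,-15,0,0,0,0],[0,-18,0,0,0,0],[0,-18,0,0,0,0],[0,-18,0,0,0,0]]]' | python3 jog.py
python3 - <<'E'
from h import *
im,E=wrist()
T=np.clip(arm.get_image("top")["pixels"][:,:,::-1]*1.3,0,255).astype(np.uint8)
W=np.clip(im["pixels"][:,:,::-1]*1.3,0,255).astype(np.uint8);np.savez("w4.npz",p=im["pixels"],E=E)
S=np.clip(arm.get_image("scene")["pixels"][:,:,::-1]*1.3,0,255).astype(np.uint8)
o=np.vstack([np.hstack([W[:300,240:],S[130:330,100:400].repeat(1,0) if 0 else cv2.resize(S[130:330,100:400],(400,267))[:,:].copy() if 0 else cv2.resize(S[130:330,100:400],(400,300))]),cv2.resize(T[130:270,180:520],(800,300))[:,:]])
cv2.imwrite("pics/f.png",o)
E
```

```text
clock: 27.05
position: [529.7, -214.3, 143.9]
tcp_rot: [3.14, 0.0, 1.735]
ft_force: [-0.0, -0.9, -0.3]
opening: 60.0
finger_force: 0.0
clock: 27.65
position: [531.0, -215.1, 298.6]
tcp_rot: [3.134, 0.006, 1.735]
ft_force: [0.7, -0.6, 1.0]
opening: 60.1
finger_force: 0.0
clock: 28.15
position: [440.8, -229.1, 293.3]
tcp_rot: [3.141, -0.0, 1.734]
ft_force: [0.2, 0.8, -0.1]
opening: 60.2
finger_force: 0.0
```

View pics/f.png

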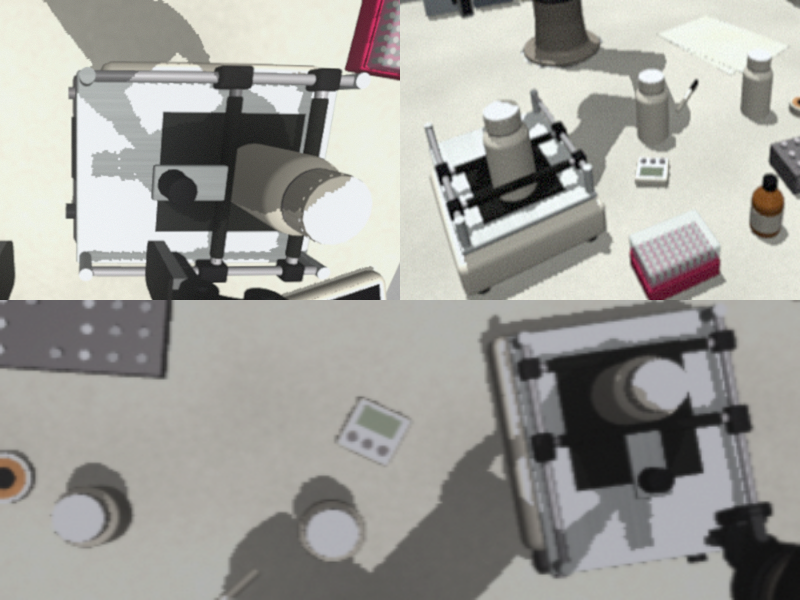

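The bottle stands upright against the back bar with the jaw against it: jaw clamps (235,78) and (212,270), back clamps (326,80) and (294,270) in the left panel. The other two bottles are standing on the bench. Checking the gap in numbers.

Run:
```python
from h import *
E=np.load("w4.npz")["E"];im=arm.get_image("wrist")
P=[plane(ray(im,u,E),124)[:2] for u in[(475,78),(452,270),(566,80),(534,270)]]
m=(P[2]+P[3]-P[0]-P[1])/2;print(m,np.linalg.norm(m)," want 82")
```

```text
[86.97927666 13.8232457 ] 88.07086175281229  want 82
```

The estimate is too coarse, so I'll measure the bars' dark profiles to sub-pixel accuracy in both wrist pictures.

```bash
python3 - <<'E'
from h import *
im=arm.get_image("wrist")
xh=np.array([np.cos(.16),np.sin(.16)])
for f in("w3","w4"):
    d=np.load(f+".npz");g=cv2.cvtColor(d["p"],cv2.COLOR_RGB2GRAY)
    for rows in((98,108),(236,252)):
        row=g[rows[0]:rows[1]].mean(0);v=sum(rows)/2-.5
        dark=row<55;idx=np.flatnonzero(np.diff(dark.astype(int)))
        segs=[(a+1,b) for a,b in zip(idx,idx[1:]) if dark[a+1] and 350<a<600]
        print(f,rows,[(s,[round(float(plane(ray(im,(u,v),d["E"]),124)[:2]@xh),1) for u in(s[0]-.5,s[1]+.5)]) for s in segs])
E
python3 -c "
from h import *
delta(560,-205,300)"
```

```text
w3 (98, 108) [((np.int64(378), np.int64(390)), [458.0, 470.0]), ((np.int64(543), np.int64(551)), [614.0, 622.9]), ((np.int64(556), np.int64(556)), [626.9, 627.8])]
w3 (236, 252) [((np.int64(372), np.int64(382)), [458.6, 469.9]), ((np.int64(528), np.int64(532)), [623.3, 628.8])]
w4 (98, 108) [((np.int64(467), np.int64(481)), [532.4, 546.5]), ((np.int64(552), np.int64(566)), [613.7, 628.5])]
w4 (236, 252) [((np.int64(451), np.int64(463)), [532.3, 545.9]), ((np.int64(528), np.int64(540)), [614.2, 628.4])]
delta tool [  4.1 121.2  -6.9] rz None
```

The gap between bar axes is 81.8 mm, against 82 mm for no play, so the jaw is at about 0.080. Handing in.

```bash
python3 -c "
from bench import arm
print(arm.close_job())"
```

```text
the job is handed in; nothing more can be done
None
```

The steel-slug bottle (about 5 N on lifting, against about 1 N for the other two) stands on the platform against the back bar with the jaw closed on it (81.8 mm measured between bar axes, 82 mm is no play), the other two bottles are back upright on the bench, and the job is handed in; no verdict was returned.

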